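Re-sort the staining caddy

TASK

After the last staining run all four bottles were put back in the wrong drip cups of the caddy. Put each into the cup of its own colour: the blue bottle in the blue cup, the yellow bottle in the yellow, the white-capped jar in the white and the little black-capped oil dropper in the black, each standing upright on the floor of its cup and roughly in the middle. The outsides drip dye, so use the clean green cup as the spare place on the way (it ends empty), never stand a bottle on the bare bench and do not tip one over.

Things in the scene. Friction and masses are not known exactly. Their poses are not given: they have to be found in the camera images.
- blue_bottle: blue squeeze dropper bottle of stain, white collar and blue pointed nozzle; round body 46 mm wide up to 90 mm, nozzle tip at 144 mm; about 90 g. Origin: centre of its underside, z up along the bottle. Grip the body just below the shoulder (80 to 90 mm up).
- yellow_bottle: yellow squeeze bottle of reagent with a black pointed nozzle cap; round body 45 mm wide up to about 96 mm, nozzle tip at 141 mm; about 120 g. Origin: centre of its underside, z up along the bottle. Grip the body just below the shoulder (80 to 90 mm up).
- white_jar: clear, slightly frosted round staining jar with a wide white ribbed screw cap (fixed); body 54 mm wide up to 82 mm, cap 57 mm wide, top at 99 mm; about 180 g. Origin: centre of its underside, z up. Grip the body 60 to 80 mm up.
- oil_dropper: small immersion-oil dropper bottle with a black rubber dropper cap; glass body 24 mm wide up to 48 mm, cap top at 80 mm; about 35 g. Origin: centre of its underside, z up. Grip the body 35 to 48 mm up, with the fingertips above the cup's rim.
- cup_blue: blue round drip cup, home of the blue bottle; fixed, one of five in a row along its y axis, 92 mm apart, in a grey caddy (104 mm wide, 24 mm high, wire handles 45 mm high beyond the row's ends). Outside 86 mm wide at the rim; inside 71 mm, flaring to 80 mm at the rim. Origin: centre of its underside, 5 mm above the bench, z up; flat inner floor 4 mm, rim 22 mm above the origin.
- cup_yellow: yellow round drip cup, home of the yellow bottle; fixed, one of five in a row along its y axis, 92 mm apart, in a grey caddy (104 mm wide, 24 mm high, wire handles 45 mm high beyond the row's ends). Outside 86 mm wide at the rim; inside 71 mm, flaring to 80 mm at the rim. Origin: centre of its underside, 5 mm above the bench, z up; flat inner floor 4 mm, rim 22 mm above the origin.
- cup_white: white round drip cup, home of the white-capped staining jar; fixed, one of five in a row along its y axis, 92 mm apart, in a grey caddy (104 mm wide, 24 mm high, wire handles 45 mm high beyond the row's ends). Outside 86 mm wide at the rim; inside 71 mm, flaring to 80 mm at the rim. Origin: centre of its underside, 5 mm above the bench, z up; flat inner floor 4 mm, rim 22 mm above the origin.
- cup_black: black round drip cup, home of the black-capped oil dropper; fixed, one of five in a row along its y axis, 92 mm apart, in a grey caddy (104 mm wide, 24 mm high, wire handles 45 mm high beyond the row's ends). Outside 86 mm wide at the rim; inside 71 mm, flaring to 80 mm at the rim. Origin: centre of its underside, 5 mm above the bench, z up; flat inner floor 4 mm, rim 22 mm above the origin.
- cup_green: green round drip cup, the clean spare, empty at the start; fixed, one of five in a row along its y axis, 92 mm apart, in a grey caddy (104 mm wide, 24 mm high, wire handles 45 mm high beyond the row's ends). Outside 86 mm wide at the rim; inside 71 mm, flaring to 80 mm at the rim. Origin: centre of its underside, 5 mm above the bench, z up; flat inner floor 4 mm, rim 22 mm above the origin.
Not all that is in view belongs to the job. What is shaped like the white_jar but red is not meant.

How it is judged:
By the outcome, as a careful person would: the job done as asked, in the order asked, and still so for the second after the job is handed in, with the robot touching nothing.
It also fails if it takes over 112 s, if anything falls off the work surface, if the arm or the gripper's body presses on something with over 40 N, if the wrist force passes 120 N, or if a joint passes its speed limit or range.

ROBOT

A 6-joint arm with a two-finger parallel gripper is mounted at the origin on a cart in front of the work surface, level with it; the furniture and walls round the work are solid. World frame = base frame: x ahead of the robot, y to its left, z up, the work surface at z = 0. Lengths are in m, angles in degrees, forces in N, time in s.
With the tool pointing down it reaches from about 0.275 to 1 m from the base axis. Payload 8.4 kg.
Tool frame: the origin (TCP) lies on the centre line of the jaws, within the pads' length; the fingertips stand 22 mm ahead of it and the grasp point (between the pads) lies 3 mm ahead of it (bot.nose_length is the distance from the TCP to the fingertips, in m); z points along the fingers, y is the line along which they close (so a half turn about z gives the same grasp; the last joint's range is limited). The gripper opens to 85 mm and grips with 20 to 120 N. Pads are 22 mm wide; open, the fingers measure 114 mm over their backs; the gripper's body (76 mm by 85 mm) begins 54 mm behind the grasp point. The pads swing forward as they close: fully open they stand 13 mm farther back than shut.
Start: joints at [-68.721, 20.225, 93.587, -0, 66.188, -0.138], TCP at [0.228, -0.582, 0.253] pointing down, gripper open.
Joint ranges: [-150.9, 150.9], [-52.94, 120.26], [3.33, 152.33], [-74.26, 254.26], [0, 154.13], [-172.89, 172.89]. Speed limits (degrees/s): [127.2, 127.2, 159.86, 180, 180, 180].

INTERFACE

Orientations are given as a 3x3 rotation matrix whose columns are the frame's x, y, z axes.
In Python, from cell import bot gives the robot as it stands.
- The arm moves only by the shell command python3 -m handwheel 'ROWS' [FORCE]. ROWS is JSON, a list of rows, each an object with "turn": the turn, a rotation vector about the tool's x, y, z in rad, a list of three; "travel": the shift along the tool's x, y, z in mm, a list of three; "jaw": the closure, from 0 (fully open) to 1 (shut). A call has 1 to 20 rows; each row is the pose to reach, as a shift and turn from the pose commanded when the call began, along the tool's axes at that moment; what a row does not reach only later rows make up. A row lasts 1/10 s, in which the tool goes at most 50 mm and 8.59 degrees, less where a joint would pass 70% of its speed; a pose out of reach is approached as far as the arm can. A call with a gripper value outside its range is refused whole. The fingers move at their own pace and stop on an object; FORCE is the grip in N (left out, the last holds). Time passes only in rows, so rows that repeat a pose let the fingers close. It gives the time, the measured TCP pose, the force, the opening and the grip force at its end, in the units of the state.
- bot.get_state(): the state, without advancing time (a new reading comes with each control period).
- bot.snapshot(name): name is "scene" or "top"; returns (picture, depth): 480x640x3 uint8, red, green, blue; 480x640 float32, m along the optical axis (not along the pixel's ray), 0 where there is no reading.
- bot.camera_info(name): a dict with "vfov" (degrees; the focal length in pixels is half the picture's height over the tangent of half this angle, whatever the lens; pixels are square), "cx", "cy" (the principal point, pixels), "R" (3x3) and "t" (3): a world point X has camera coordinates R X + t. Camera axes: x right, y down, z forward; pixel columns grow to the right and rows downward; lengths in m; the calibration is good to about 2 mm. A picture is of the moment at which its call begins. camera_info takes no time and is no camera call.
- bot.job_done(): hands the job in; it is judged then, once.
The state is a dict: "t": time; "qpos": joint angles; "qd": joint speeds; "joint_efforts": joint torques, N m; "eef_pos": TCP position; "ee_rot": TCP orientation; "contact_force": force on the tool from outside, world axes, zero at the start; "wrist_torque": the same for the moment, N m; "grip_width": opening from 0.0 (shut) to 1.0 (fully open); "grasp_force": force on a finger pad.
Only numpy, scipy, OpenCV 4.12 (cv2) and the standard library are available. Lean on these libraries where they do the work, as an engineer would, in place of code of your own. Each camera call takes 0.05 s, during which the arm holds its last target. There are 200 camera calls.

## Working session

There is one attempt and no reset: what is moved stays moved. The work goes in short steps, Python scripts to look and compute and a shell command to move; the robot and the scene stay as the last step left them, time stands still between calls to the robot, and variables do not carry over. Pictures are saved under pics/ and viewed, at most 17 in all, crops included, and the job is handed in when it is done.

```bash
mkdir -p pics; ls; cat > h.py <<'E'
import numpy as np, cv2
from cell import bot
def snap(n,f):
    p,d=bot.snapshot(n); cv2.imwrite('pics/'+f+'.png',p[:,:,::-1]); np.savez('pics/'+f+'.npz',p=p,d=d); return p,d
def world(n,d,u,v,w=2):
    c=bot.camera_info(n); f=240/np.tan(np.radians(c['vfov'])/2)
    a=d[v-w:v+w+1,u-w:u+w+1]; z=np.median(a[a>0]) if (a>0).any() else np.nan
    return np.array(c['R']).T@(np.array([(u-c['cx'])/f*z,(v-c['cy'])/f*z,z])-np.array(c['t']))
def proj(n,X):
    c=bot.camera_info(n); f=240/np.tan(np.radians(c['vfov'])/2)
    q=np.array(c['R'])@np.array(X)+np.array(c['t']); return q[:2]/q[2]*f+[c['cx'],c['cy']]
E
python3 - <<'E'
from h import *
for n in('scene','top'):
    snap(n,n+'0'); print(bot.camera_info(n))
s=bot.get_state(); print(s['t'],s['eef_pos'],s['ee_rot'],s['grip_width'])
E
```

```text
pics
{'vfov': 51.25277567166693, 'cx': 321.42323710299615, 'cy': 246.5026299301235, 'R': array([[-0.88225565, -0.47061901, -0.01194606],
       [-0.32544865,  0.62805147, -0.70684831],
       [ 0.34015899, -0.61973309, -0.70726428]]), 't': array([0.41927612, 0.17614536, 0.81136943])}
{'vfov': 49.3056341011236, 'cx': 321.224143661402, 'cy': 239.3342641902435, 'R': array([[-0.02658208, -0.99935112, -0.02430495],
       [-0.99345253,  0.02911199, -0.1104743 ],
       [ 0.11111018,  0.02120918, -0.99358175]]), 't': array([0.04579327, 0.46230612, 0.93658282])}
0.1 [ 0.22808507 -0.58147379  0.25263691] [[ 9.30941385e-01  3.65168368e-01 -4.48561824e-04]
 [ 3.65168643e-01 -9.30940669e-01  1.15473420e-03]
 [ 4.08795914e-06 -1.23879057e-03 -9.99999233e-01]] 0.9980016196894468
```

View pics/scene0.png

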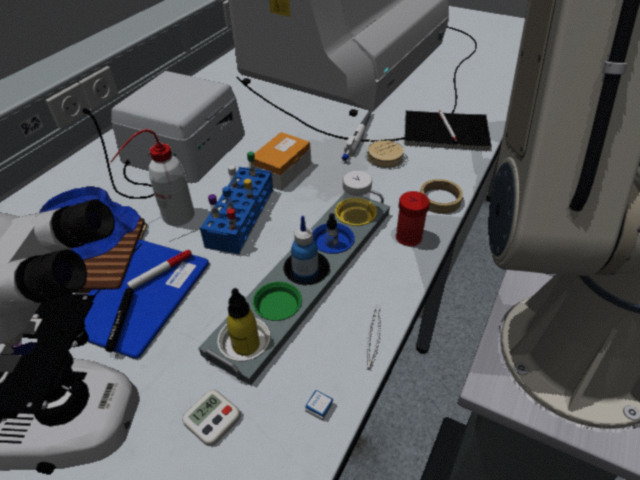

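View pics/top0.png

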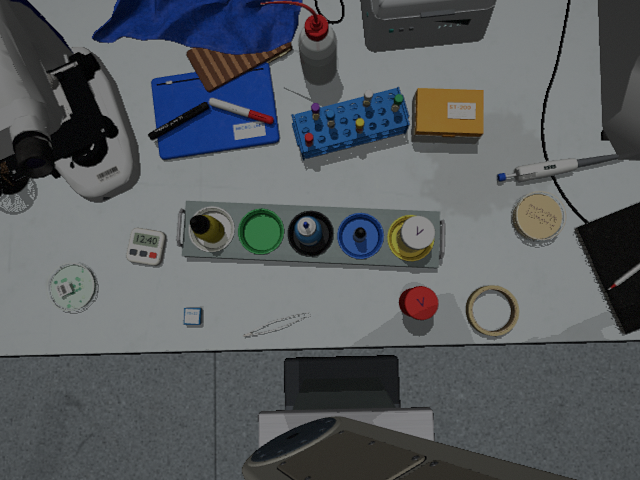

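The row, left to right in the top view, holds these cups:
- white (212,229) has the yellow bottle
- green (262,232) is empty
- black (310,233) has the blue bottle
- blue (361,236) has the oil dropper
- yellow (411,238) has the white-capped jar

The red jar at (418,303) is the decoy. The jar in the row at (417,232) has the white cap, so it is the one meant. The crop will confirm this.

```bash
python3 - <<'E'
from h import *
z=np.load('pics/top0.npz'); p,d=z['p'],z['d']
# rectify plane z=0.027: pixel (a,b): y=ymax-a/1500..., 
g=p.astype(int)
for u,v in [(262,232),(212,262),(420,262),(335,210),(417,232),(360,232),(306,226),(205,220),(418,303)]: print((u,v),world('top',d,u,v).round(4))
c=cv2.resize(p[195:325,165:460],None,fx=2.7,fy=2.7,interpolation=cv2.INTER_CUBIC); cv2.imwrite('pics/crop1.png',c[:,:,::-1])
# green cup mask
hsv=cv2.cvtColor(p,cv2.COLOR_RGB2HSV)
for nm,lo,hi,box in [('green',(55,90,30),(80,255,255),(230,200,290,262)),('blue',(110,150,60),(125,255,255),(330,205,392,265)),('yellow',(22,150,60),(32,255,255),(380,205,440,270))]:
    m=cv2.inRange(hsv,lo,hi); x0,y0,x1,y1=box; mm=np.zeros_like(m); mm[y0:y1,x0:x1]=m[y0:y1,x0:x1]
    ys,xs=np.nonzero(mm); pts=np.stack([xs,ys],1).astype(np.int32); h=cv2.convexHull(pts); print(nm,len(xs),cv2.minEnclosingCircle(h),cv2.fitEllipse(h),world('top',d,*np.round(cv2.fitEllipse(h)[0]).astype(int)))
E
```

```text
(262, 232) [0.4825 0.1444 0.0086]
(212, 262) [0.4292 0.2411 0.0005]
(420, 262) [ 0.4166 -0.1464  0.0248]
(335, 210) [0.5176 0.0059 0.0241]
(417, 232) [ 0.4619 -0.1299  0.1086]
(360, 232) [ 0.4674 -0.0356  0.0869]
(306, 226) [0.4736 0.0547 0.1376]
(205, 220) [0.4921 0.2261 0.1147]
(418, 303) [ 0.3435 -0.1275  0.0994]
green 1635 ((260.3028564453125, 230.91429138183594), 23.095598220825195) ((260.45361328125, 230.9995574951172), (45.17790985107422, 46.156219482421875), 38.04647445678711) [0.48455626 0.14814253 0.00847298]
blue 479 ((360.16925048828125, 235.72271728515625), 22.842527389526367) ((360.2817077636719, 236.03799438476562), (44.15739822387695, 45.43109130859375), 96.56653594970703) [ 0.46224063 -0.03619567  0.07133495]
yellow 551 ((410.24700927734375, 237.84292602539062), 23.01384735107422) ((410.3079528808594, 237.76548767089844), (45.35157775878906, 45.80494689941406), 133.40936279296875) [ 0.45220472 -0.11789789  0.10743774]
```

View pics/crop1.png

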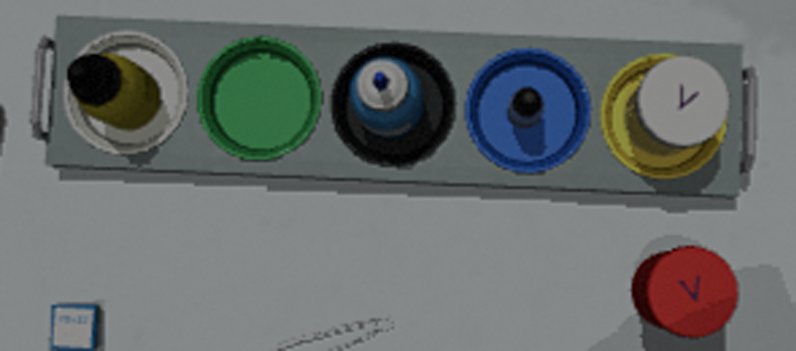

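The crop confirms it: the white cap at (418,232) sits in the yellow cup, and the red one at (420,303) is outside the row. Next I compute the centres by ray/plane intersection and check them against the point cloud from both cameras.

```bash
cat >> h.py <<'E'
def ray(n,u,v,z):
    c=bot.camera_info(n); f=240/np.tan(np.radians(c['vfov'])/2); R=np.array(c['R']);o=-R.T@np.array(c['t'])
    r=R.T@np.array([(u-c['cx'])/f,(v-c['cy'])/f,1]); return (o+r*(z-o[2])/r[2])[:2]
def cloud(n,d,p):
    c=bot.camera_info(n); f=240/np.tan(np.radians(c['vfov'])/2); v,u=np.nonzero(d>0); z=d[v,u]
    X=np.stack([(u-c['cx'])/f*z,(v-c['cy'])/f*z,z],1)-np.array(c['t']); return X@np.array(c['R']),p[v,u]
from scipy.optimize import least_squares
def fitcirc(P,r,x0):
    s=least_squares(lambda c:np.hypot(*(P-c).T)-r,x0,loss='soft_l1',f_scale=.001); return s.x,np.median(abs(s.fun))
E
python3 - <<'E'
from h import *
L={'white':(211.7,229),'green':(260.4,231),'black':(310.6,233.5),'blue':(360.2,235.9),'yellow':(410.3,237.8)}
C=np.array([ray('top',u,v,.027) for u,v in L.values()]); k=np.arange(5)-2
A=np.polyfit(k,C[:,0],1),np.polyfit(k,C[:,1],1)
print(C.round(4).tolist()); print('fit',A,'pitch',np.hypot(A[0][0],A[1][0]),'ang',np.degrees(np.arctan2(A[0][0],-A[1][0])))
S={'jar':(418,232.4,.108),'drop':(360.2,232.4,.089),'blue':(305.7,224.3,.153),'yel':(196.5,221.7,.15)}
for a,b in S.items(): print(a,ray('top',*b).round(4))
guess={'jar':(.46,-.13,.0270,.04,.085),'drop':(.468,-.036,.012,.03,.055),'blue':(.474,.055,.023,.04,.095),'yel':(.48,.24,.0225,.04,.098)}
for n in('scene','top'):
    z=np.load(f'pics/{n}0.npz'); X,_=cloud(n,z['d'],z['p'])
    for a,(x,y,r,lo,hi) in guess.items():
        P=X[(X[:,2]>lo)&(X[:,2]<hi)&(np.hypot(X[:,0]-x,X[:,1]-y)<.045)][:,:2]
        if len(P)>20: print(n,a,len(P),fitcirc(P,r,(x,y)))
E
```

```text
[[0.4885, 0.2353], [0.4821, 0.1448], [0.4747, 0.0521], [0.4676, -0.0389], [0.4614, -0.1304]]
fit (array([-0.00688615,  0.47484765]), array([-0.09151526,  0.05256703])) pitch 0.09177397651446792 ang -4.303164117105216
jar [ 0.4612 -0.1316]
drop [ 0.4664 -0.0358]
blue [0.4742 0.0544]
yel [0.4842 0.2313]
scene jar 452 (array([ 0.46479541, -0.13064145]), np.float64(0.0007736564453653116))
scene drop 133 (array([ 0.47212152, -0.03543086]), np.float64(0.0010584569056139546))
scene blue 691 (array([0.47898912, 0.05700848]), np.float64(0.0013022425444741761))
scene yel 767 (array([0.48951122, 0.23825727]), np.float64(0.0013015645466819999))
top jar 92 (array([ 0.46238608, -0.13251329]), np.float64(0.00017803952994742585))
top drop 70 (array([ 0.47005938, -0.03715362]), np.float64(0.0009557362823452197))
top blue 329 (array([0.47781771, 0.05576043]), np.float64(0.002064159487179182))
top yel 346 (array([0.48755141, 0.23859975]), np.float64(0.0016215184037873254))
```

```bash
python3 -m handwheel '[{"turn":[0,0,-0.1],"travel":[25,-27,0],"jaw":0},{"turn":[0,0,-0.2],"travel":[55,-60,0],"jaw":0},{"turn":[0,0,-0.3],"travel":[85,-92,0],"jaw":0},{"turn":[0,0,-0.4],"travel":[115,-125,0],"jaw":0},{"turn":[0,0,-0.5],"travel":[145,-157,0],"jaw":0},{"turn":[0,0,-0.6],"travel":[175,-190,0],"jaw":0},{"turn":[0,0,-0.7],"travel":[205,-222,0],"jaw":0},{"turn":[0,0,-0.8],"travel":[235,-255,0],"jaw":0},{"turn":[0,0,-0.9],"travel":[265,-287,0],"jaw":0},{"turn":[0,0,-1.0],"travel":[295,-320,0],"jaw":0},{"turn":[0,0,-1.1],"travel":[325,-352,0],"jaw":0},{"turn":[0,0,-1.122],"travel":[355,-385,0],"jaw":0},{"turn":[0,0,-1.122],"travel":[385,-417,0],"jaw":0},{"turn":[0,0,-1.122],"travel":[415,-449,0],"jaw":0},{"turn":[0,0,-1.122],"travel":[440,-476,0],"jaw":0},{"turn":[0,0,-1.122],"travel":[456,-493,0],"jaw":0},{"turn":[0,0,-1.122],"travel":[464,-502,0],"jaw":0},{"turn":[0,0,-1.122],"travel":[464,-502,0],"jaw":0},{"turn":[0,0,-1.122],"travel":[464,-502,0],"jaw":0}]' 40; python3 -c "
from h import *
s=bot.get_state();print(s['eef_pos'],s['ee_rot'],s['qpos'])"
```

```text
t: 2.0
eef_pos: [0.4764, 0.0543, 0.253]
ee_rot: [[0.075, 0.997, -0.001], [0.997, -0.075, -0.0], [-0.001, -0.001, -1.0]]
contact_force: [0.9, -1.2, -0.1]
grip_width: 1.0
grasp_force: 0.0
[0.47637145 0.05425664 0.25303601] [[ 7.46610397e-02  9.97208629e-01 -8.23943903e-04]
 [ 9.97208833e-01 -7.46614360e-02 -4.61093815e-04]
 [-5.21323566e-04 -7.87218395e-04 -9.99999554e-01]] [ 6.33256674e+00  7.16906764e+00  1.10860445e+02 -2.38366386e-02
  6.20203238e+01  1.06255181e+01]
```

```bash
python3 -m handwheel '[{"turn":[0,0,0],"travel":[0,0,20],"jaw":0},{"turn":[0,0,0],"travel":[0,0,50],"jaw":0},{"turn":[0,0,0],"travel":[0,0,80],"jaw":0},{"turn":[0,0,0],"travel":[1,0,110],"jaw":0},{"turn":[0,0,0],"travel":[1,0,130],"jaw":0},{"turn":[0,0,0],"travel":[1,0,142],"jaw":0},{"turn":[0,0,0],"travel":[1,0,147],"jaw":0},{"turn":[0,0,0],"travel":[1,0,147],"jaw":0.2},{"turn":[0,0,0],"travel":[1,0,147],"jaw":0.35},{"turn":[0,0,0],"travel":[1,0,147],"jaw":0.45},{"turn":[0,0,0],"travel":[1,0,147],"jaw":0.5},{"turn":[0,0,0],"travel":[1,0,147],"jaw":0.55},{"turn":[0,0,0],"travel":[1,0,147],"jaw":0.6},{"turn":[0,0,0],"travel":[1,0,147],"jaw":0.6},{"turn":[0,0,0],"travel":[1,0,147],"jaw":0.6}]' 40; python3 -c "
from h import *
snap('scene','s1')"
```

```text
t: 3.5
eef_pos: [0.4771, 0.0561, 0.107]
ee_rot: [[0.075, 0.997, 0.0], [0.997, -0.075, 0.0], [0.0, 0.0, -1.0]]
contact_force: [-2.2, 0.8, 9.5]
grip_width: 0.415
grasp_force: 35.7
```

View pics/s1.png

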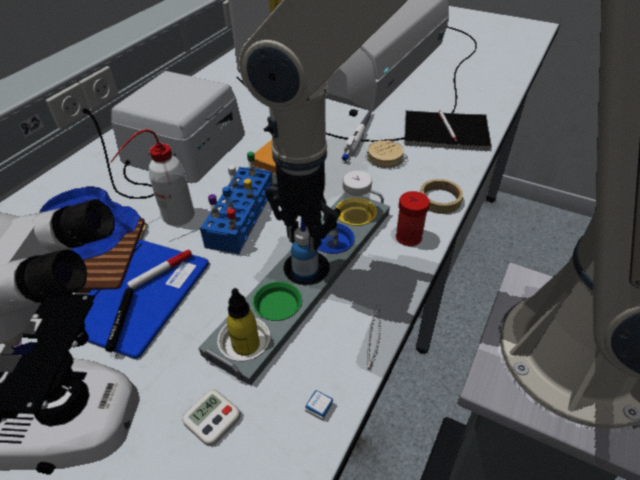

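The picture shows the jaws at the blue bottle's top at (303,235). The opening is 35 mm instead of 46 mm, so they are on the shoulder. I'll open and go lower in small steps.

```bash
python3 -m handwheel '[{"turn":[0,0,0],"travel":[0,0,0],"jaw":0.3},{"turn":[0,0,0],"travel":[0,0,0],"jaw":0.2},{"turn":[0,0,0],"travel":[0,0,0],"jaw":0.2},{"turn":[0,0,0],"travel":[0,0,2],"jaw":0.2},{"turn":[0,0,0],"travel":[0,0,4],"jaw":0.2},{"turn":[0,0,0],"travel":[0,0,6],"jaw":0.2},{"turn":[0,0,0],"travel":[0,0,6],"jaw":0.2}]' 40
```

```text
t: 4.25
eef_pos: [0.4767, 0.0559, 0.0999]
ee_rot: [[0.075, 0.997, -0.001], [0.997, -0.075, -0.0], [-0.0, -0.001, -1.0]]
contact_force: [0.4, 0.2, -0.8]
grip_width: 0.801
grasp_force: 0.0
```

```bash
python3 -m handwheel '[{"turn":[0,0,0],"travel":[0,0,1],"jaw":0.2},{"turn":[0,0,0],"travel":[0,0,2],"jaw":0.2},{"turn":[0,0,0],"travel":[0,0,3],"jaw":0.2},{"turn":[0,0,0],"travel":[0,0,4],"jaw":0.2},{"turn":[0,0,0],"travel":[0,0,4],"jaw":0.2}]' 40
```

```text
t: 4.75
eef_pos: [0.4769, 0.0559, 0.0962]
ee_rot: [[0.075, 0.997, -0.0], [0.997, -0.075, -0.0], [-0.0, -0.0, -1.0]]
contact_force: [0.2, 0.1, -1.1]
grip_width: 0.801
grasp_force: 0.0
```

```bash
python3 -m handwheel '[{"turn":[0,0,0],"travel":[0,0,1],"jaw":0.35},{"turn":[0,0,0],"travel":[0,0,1],"jaw":0.42},{"turn":[0,0,0],"travel":[0,0,1],"jaw":0.48},{"turn":[0,0,0],"travel":[0,0,1],"jaw":0.54},{"turn":[0,0,0],"travel":[0,0,1],"jaw":0.6},{"turn":[0,0,0],"travel":[0,0,1],"jaw":0.6},{"turn":[0,0,0],"travel":[0,0,1],"jaw":0.6}]' 40
```

```text
t: 5.45
eef_pos: [0.477, 0.056, 0.0956]
ee_rot: [[0.075, 0.997, -0.0], [0.997, -0.075, 0.0], [0.0, -0.0, -1.0]]
contact_force: [-1.1, 0.6, 5.4]
grip_width: 0.496
grasp_force: 39.4
```

```bash
python3 -m handwheel '[{"turn":[0,0,0],"travel":[0,0,0],"jaw":0.35},{"turn":[0,0,0],"travel":[0,0,0],"jaw":0.25},{"turn":[0,0,0],"travel":[0,0,0],"jaw":0.25},{"turn":[0,0,0],"travel":[0,0,1],"jaw":0.25},{"turn":[0,0,0],"travel":[0,0,2],"jaw":0.25},{"turn":[0,0,0],"travel":[0,0,3],"jaw":0.25},{"turn":[0,0,0],"travel":[0,0,4],"jaw":0.25},{"turn":[0,0,0],"travel":[0,0,4],"jaw":0.25}]' 40
```

```text
t: 6.25
eef_pos: [0.4768, 0.0559, 0.0911]
ee_rot: [[0.075, 0.997, -0.0], [0.997, -0.075, -0.0], [-0.0, -0.0, -1.0]]
contact_force: [0.8, 0.1, -0.7]
grip_width: 0.749
grasp_force: 0.0
```

```bash
python3 -m handwheel '[{"turn":[0,0,0],"travel":[0,0,0],"jaw":0.35},{"turn":[0,0,0],"travel":[0,0,0],"jaw":0.42},{"turn":[0,0,0],"travel":[0,0,0],"jaw":0.48},{"turn":[0,0,0],"travel":[0,0,0],"jaw":0.54},{"turn":[0,0,0],"travel":[0,0,0],"jaw":0.6},{"turn":[0,0,0],"travel":[0,0,0],"jaw":0.6},{"turn":[0,0,0],"travel":[0,0,0],"jaw":0.6}]' 40; python3 -c "
from h import *
p,d=snap('scene','s2')
cv2.imwrite('pics/s2c.png',cv2.resize(p[140:340,200:420],None,fx=2.7,fy=2.7,interpolation=2)[:,:,::-1])"
```

```text
t: 6.95
eef_pos: [0.477, 0.056, 0.0917]
ee_rot: [[0.075, 0.997, 0.0], [0.997, -0.075, 0.0], [0.0, 0.0, -1.0]]
contact_force: [-2.3, -0.2, 6.9]
grip_width: 0.51
grasp_force: 39.7
```

View pics/s2c.png

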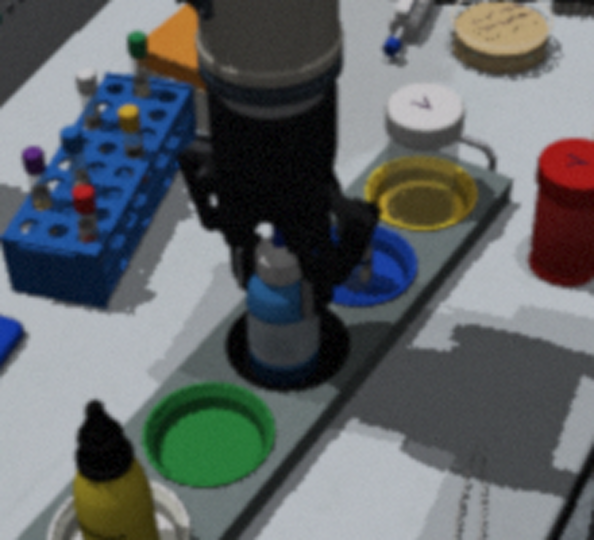

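The pads now sit on the upper body of the blue bottle (around (275,290) in the crop), and it stands upright. I'll lift it a little and check.

```bash
python3 -m handwheel '[{"turn":[0,0,0],"travel":[0,0,-5],"jaw":0.6},{"turn":[0,0,0],"travel":[0,0,-15],"jaw":0.6},{"turn":[0,0,0],"travel":[0,0,-28],"jaw":0.6},{"turn":[0,0,0],"travel":[0,0,-38],"jaw":0.6},{"turn":[0,0,0],"travel":[0,0,-42],"jaw":0.6},{"turn":[0,0,0],"travel":[0,0,-42],"jaw":0.6}]' 40; python3 -c "
from h import *
p,d=snap('scene','s3')
X,_=cloud('scene',d,p)
for lo,hi in((.055,.075),(.075,.1),(.1,.12)):
  P=X[(X[:,2]>lo)&(X[:,2]<hi)&(np.hypot(X[:,0]-.477,X[:,1]-.056)<.035)][:,:2]; print(len(P),fitcirc(P,.023,(.477,.056)))
Q=X[(np.hypot(X[:,0]-.477,X[:,1]-.056)<.024)]; print(np.percentile(Q[:,2],[0,2,5,10]))
cv2.imwrite('pics/s3c.png',cv2.resize(p[140:340,200:420],None,fx=2.7,fy=2.7,interpolation=2)[:,:,::-1])"
```

```text
t: 7.6
eef_pos: [0.4774, 0.0559, 0.1341]
ee_rot: [[0.075, 0.997, 0.002], [0.997, -0.075, 0.0], [0.0, 0.001, -1.0]]
contact_force: [-0.2, -1.2, -1.4]
grip_width: 0.514
grasp_force: 40.8
203 (array([0.47935805, 0.05799164]), np.float64(0.0005591463052586933))
267 (array([0.47902258, 0.05813315]), np.float64(0.0005762068255877224))
227 (array([0.47868509, 0.05798151]), np.float64(0.0007262411380675841))
[0.00510486 0.00675805 0.00755062 0.00828234]
```

View pics/s3c.png

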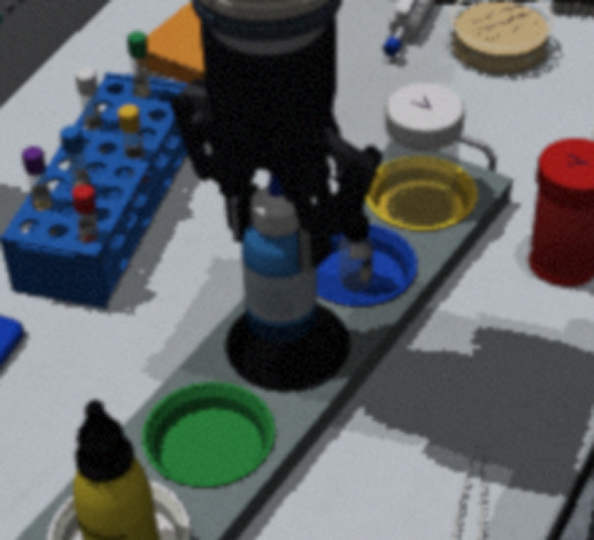

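```bash
python3 -m handwheel '[{"turn":[0,0,0],"travel":[6,0,0],"jaw":0.6},{"turn":[0,0,0],"travel":[18,0,0],"jaw":0.6},{"turn":[0,0,0],"travel":[34,0,0],"jaw":0.6},{"turn":[0,0,0],"travel":[50,-1,0],"jaw":0.6},{"turn":[0,0,0],"travel":[66,-1,0],"jaw":0.6},{"turn":[0,0,0],"travel":[80,-1,0],"jaw":0.6},{"turn":[0,0,0],"travel":[88,-1,0],"jaw":0.6},{"turn":[0,0,0],"travel":[90,-1,5],"jaw":0.6},{"turn":[0,0,0],"travel":[90,-1,15],"jaw":0.6},{"turn":[0,0,0],"travel":[90,-1,28],"jaw":0.6},{"turn":[0,0,0],"travel":[90,-1,36],"jaw":0.6},{"turn":[0,0,0],"travel":[90,-1,40],"jaw":0.6},{"turn":[0,0,0],"travel":[90,-1,41.5],"jaw":0.6},{"turn":[0,0,0],"travel":[90,-1,42],"jaw":0.6},{"turn":[0,0,0],"travel":[90,-1,42],"jaw":0.6}]' 40; python3 -m handwheel '[{"turn":[0,0,0],"travel":[0,0,0],"jaw":0.48},{"turn":[0,0,0],"travel":[0,0,0],"jaw":0.4},{"turn":[0,0,0],"travel":[0,0,0],"jaw":0.3},{"turn":[0,0,0],"travel":[0,0,-3],"jaw":0.2},{"turn":[0,0,0],"travel":[0,0,-15],"jaw":0.2},{"turn":[0,0,0],"travel":[0,0,-40],"jaw":0.2},{"turn":[0,0,0],"travel":[0,0,-70],"jaw":0.2},{"turn":[0,0,0],"travel":[0,0,-95],"jaw":0.2},{"turn":[0,0,0],"travel":[0,0,-100],"jaw":0.2}]'; python3 -c "
from h import *
p,d=snap('scene','s4')
cv2.imwrite('pics/s4c.png',cv2.resize(p[140:380,180:420],None,fx=2.3,fy=2.3,interpolation=2)[:,:,::-1])"
```

```text
t: 9.15
eef_pos: [0.4821, 0.1453, 0.0916]
ee_rot: [[0.075, 0.997, -0.001], [0.997, -0.075, -0.0], [-0.001, -0.001, -1.0]]
contact_force: [-4.6, -1.3, 10.9]
grip_width: 0.511
grasp_force: 42.0
t: 10.05
eef_pos: [0.4844, 0.1463, 0.1949]
ee_rot: [[0.075, 0.997, 0.005], [0.997, -0.075, 0.002], [0.002, 0.005, -1.0]]
contact_force: [0.4, 0.1, -0.2]
grip_width: 0.794
grasp_force: 0.0
```

View pics/s4c.png

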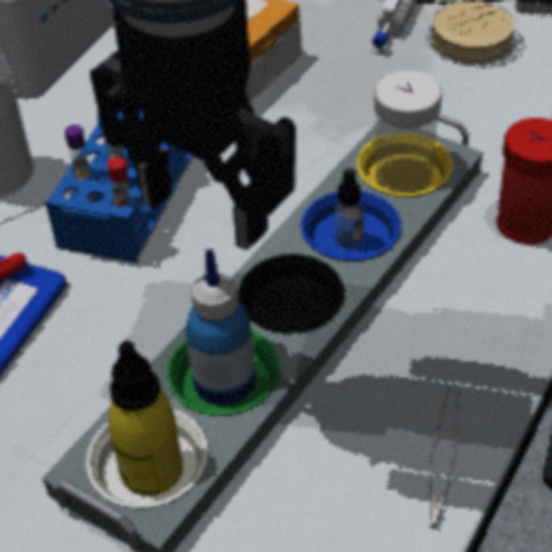

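The picture shows blue upright in the green cup at (220,350) in the crop. Next is the dropper, seen in the blue cup at (350,205).

```bash
python3 -m handwheel '[{"turn":[0,0,0],"travel":[-15,0,0],"jaw":0.2},{"turn":[0,0,0],"travel":[-40,0,0],"jaw":0.2},{"turn":[0,0,0],"travel":[-70,0,0],"jaw":0.2},{"turn":[0,0,0],"travel":[-100,0,0],"jaw":0.2},{"turn":[0,0,0],"travel":[-130,1,0],"jaw":0.2},{"turn":[0,0,0],"travel":[-160,1,0],"jaw":0.2},{"turn":[0,0,0],"travel":[-177,1,0],"jaw":0.2},{"turn":[0,0,0],"travel":[-182,1,10],"jaw":0.2},{"turn":[0,0,0],"travel":[-182,1,40],"jaw":0.2},{"turn":[0,0,0],"travel":[-182,1,70],"jaw":0.2},{"turn":[0,0,0],"travel":[-182,1,100],"jaw":0.2},{"turn":[0,0,0],"travel":[-182,1,122],"jaw":0.2},{"turn":[0,0,0],"travel":[-182,1,135],"jaw":0.2},{"turn":[0,0,0],"travel":[-182,1,139],"jaw":0.3},{"turn":[0,0,0],"travel":[-182,1,139],"jaw":0.45},{"turn":[0,0,0],"travel":[-182,1,139],"jaw":0.55},{"turn":[0,0,0],"travel":[-182,1,139],"jaw":0.63},{"turn":[0,0,0],"travel":[-182,1,139],"jaw":0.7},{"turn":[0,0,0],"travel":[-182,1,139],"jaw":0.76},{"turn":[0,0,0],"travel":[-182,1,139],"jaw":0.82}]' 25;  python3 -m handwheel '[{"turn":[0,0,0],"travel":[0,0,0],"jaw":0.82},{"turn":[0,0,0],"travel":[0,0,0],"jaw":0.82}]'; python3 -c "
from h import *
p,d=snap('scene','s5')
cv2.imwrite('pics/s5c.png',cv2.resize(p[140:340,240:440],None,fx=2.9,fy=2.9,interpolation=2)[:,:,::-1])"
```

```text
t: 12.1
eef_pos: [0.4705, -0.0358, 0.053]
ee_rot: [[0.075, 0.997, 0.001], [0.997, -0.075, -0.0], [0.0, 0.001, -1.0]]
contact_force: [-0.9, -0.1, 6.8]
grip_width: 0.27
grasp_force: 24.4
t: 12.3
eef_pos: [0.4705, -0.0359, 0.053]
ee_rot: [[0.075, 0.997, 0.001], [0.997, -0.075, -0.0], [0.0, 0.001, -1.0]]
contact_force: [-0.8, 1.5, 5.6]
grip_width: 0.27
grasp_force: 24.4
```

View pics/s5c.png

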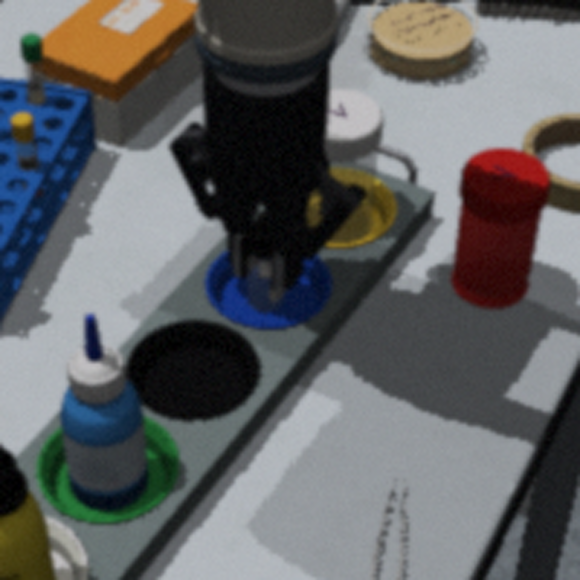

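The dropper is held at the body ((262,270) in the crop), with a width of 23 mm. Moving it to the black cup.

```bash
python3 -m handwheel '[{"turn":[0,0,0],"travel":[0,0,-5],"jaw":0.82},{"turn":[0,0,0],"travel":[0,0,-17],"jaw":0.82},{"turn":[0,0,0],"travel":[0,0,-30],"jaw":0.82},{"turn":[0,0,0],"travel":[3,0,-38],"jaw":0.82},{"turn":[0,0,0],"travel":[12,0,-40],"jaw":0.82},{"turn":[0,0,0],"travel":[26,-1,-40],"jaw":0.82},{"turn":[0,0,0],"travel":[42,-1,-40],"jaw":0.82},{"turn":[0,0,0],"travel":[58,-2,-40],"jaw":0.82},{"turn":[0,0,0],"travel":[73,-2,-40],"jaw":0.82},{"turn":[0,0,0],"travel":[84,-2,-40],"jaw":0.82},{"turn":[0,0,0],"travel":[89,-2,-38],"jaw":0.82},{"turn":[0,0,0],"travel":[89,-2,-30],"jaw":0.82},{"turn":[0,0,0],"travel":[89,-2,-17],"jaw":0.82},{"turn":[0,0,0],"travel":[89,-2,-6],"jaw":0.82},{"turn":[0,0,0],"travel":[89,-2,-2],"jaw":0.82},{"turn":[0,0,0],"travel":[89,-2,0],"jaw":0.82},{"turn":[0,0,0],"travel":[89,-2,0],"jaw":0.82}]' 25; python3 -m handwheel '[{"turn":[0,0,0],"travel":[0,0,0],"jaw":0.72},{"turn":[0,0,0],"travel":[0,0,0],"jaw":0.6},{"turn":[0,0,0],"travel":[0,0,0],"jaw":0.45},{"turn":[0,0,0],"travel":[0,0,-5],"jaw":0.3},{"turn":[0,0,0],"travel":[0,0,-25],"jaw":0.2},{"turn":[0,0,0],"travel":[0,0,-55],"jaw":0.2},{"turn":[0,0,0],"travel":[0,0,-90],"jaw":0.2},{"turn":[0,0,0],"travel":[0,0,-120],"jaw":0.2},{"turn":[0,0,0],"travel":[0,0,-138],"jaw":0.2},{"turn":[0,0,0],"travel":[0,0,-140],"jaw":0.2},{"turn":[0,0,0],"travel":[0,0,-140],"jaw":0.2}]'; python3 -c "
from h import *
p,d=snap('scene','s6')
X,_=cloud('scene',d,p)
for n,lo,hi,x,y,r in(('drop',.03,.055,.475,.053,.012),('blue',.04,.095,.482,.145,.023)):
  P=X[(X[:,2]>lo)&(X[:,2]<hi)&(np.hypot(X[:,0]-x,X[:,1]-y)<.035)][:,:2]; print(n,len(P),fitcirc(P,r,(x,y)))
cv2.imwrite('pics/s6c.png',cv2.resize(p[140:380,200:440],None,fx=2.3,fy=2.3,interpolation=2)[:,:,::-1])"
```

```text
t: 14.05
eef_pos: [0.4738, 0.0527, 0.0525]
ee_rot: [[0.076, 0.997, -0.002], [0.997, -0.076, -0.0], [-0.0, -0.002, -1.0]]
contact_force: [-6.1, 0.9, 16.7]
grip_width: 0.269
grasp_force: 27.0
t: 15.15
eef_pos: [0.4748, 0.053, 0.1924]
ee_rot: [[0.075, 0.997, 0.001], [0.997, -0.075, 0.0], [0.0, 0.001, -1.0]]
contact_force: [-0.4, -0.0, -0.2]
grip_width: 0.798
grasp_force: 0.0
drop 152 (array([0.47521453, 0.05238376]), np.float64(0.001083021971393705))
blue 750 (array([0.48485272, 0.14641125]), np.float64(0.0012635137492453714))
```

View pics/s6c.png

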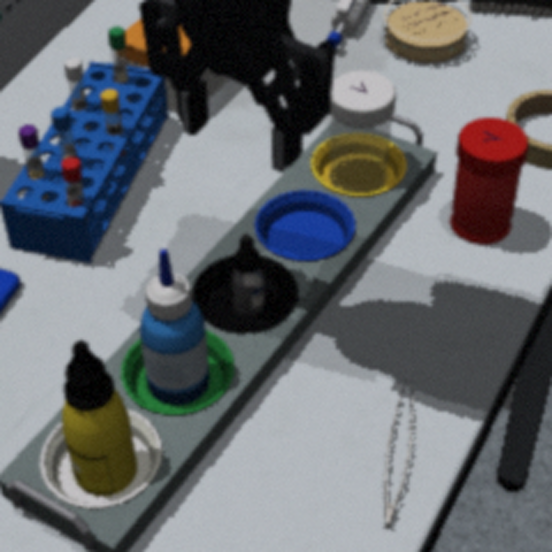

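The dropper stands in black at (248,285), and the blue cup is empty. Blue bottle next.

```bash
python3 -m handwheel '[{"turn":[0,0,0],"travel":[10,0,0],"jaw":0.2},{"turn":[0,0,0],"travel":[30,0,0],"jaw":0.2},{"turn":[0,0,0],"travel":[55,0,0],"jaw":0.2},{"turn":[0,0,0],"travel":[78,0,0],"jaw":0.2},{"turn":[0,0,0],"travel":[92,0,0],"jaw":0.2},{"turn":[0,0,0],"travel":[92,0,8],"jaw":0.2},{"turn":[0,0,0],"travel":[92,0,30],"jaw":0.2},{"turn":[0,0,0],"travel":[92,0,60],"jaw":0.2},{"turn":[0,0,0],"travel":[92,0,82],"jaw":0.2},{"turn":[0,0,0],"travel":[92,0,95],"jaw":0.2},{"turn":[0,0,0],"travel":[92,0,100],"jaw":0.2},{"turn":[0,0,0],"travel":[92,0,101],"jaw":0.3},{"turn":[0,0,0],"travel":[92,0,101],"jaw":0.4},{"turn":[0,0,0],"travel":[92,0,101],"jaw":0.46},{"turn":[0,0,0],"travel":[92,0,101],"jaw":0.52},{"turn":[0,0,0],"travel":[92,0,101],"jaw":0.6},{"turn":[0,0,0],"travel":[92,0,101],"jaw":0.6},{"turn":[0,0,0],"travel":[92,0,101],"jaw":0.6}]' 40
```

```text
t: 17.0
eef_pos: [0.4822, 0.145, 0.0925]
ee_rot: [[0.075, 0.997, 0.002], [0.997, -0.075, 0.0], [0.001, 0.002, -1.0]]
contact_force: [-2.0, -0.1, 6.0]
grip_width: 0.51
grasp_force: 39.7
```

```bash
python3 -m handwheel '[{"turn":[0,0,0],"travel":[0,0,-5],"jaw":0.6},{"turn":[0,0,0],"travel":[0,0,-18],"jaw":0.6},{"turn":[0,0,0],"travel":[0,0,-36],"jaw":0.6},{"turn":[0,0,0],"travel":[0,0,-56],"jaw":0.6},{"turn":[0,0,0],"travel":[0,0,-76],"jaw":0.6},{"turn":[0,0,0],"travel":[0,0,-94],"jaw":0.6},{"turn":[0,0,0],"travel":[0,0,-106],"jaw":0.6},{"turn":[0,0,0],"travel":[-4,0,-110],"jaw":0.6},{"turn":[0,0,0],"travel":[-14,0,-110],"jaw":0.6},{"turn":[0,0,0],"travel":[-30,0,-110],"jaw":0.6},{"turn":[0,0,0],"travel":[-50,0,-110],"jaw":0.6},{"turn":[0,0,0],"travel":[-70,0,-110],"jaw":0.6},{"turn":[0,0,0],"travel":[-90,0,-110],"jaw":0.6},{"turn":[0,0,0],"travel":[-110,0,-110],"jaw":0.6},{"turn":[0,0,0],"travel":[-130,0,-110],"jaw":0.6},{"turn":[0,0,0],"travel":[-150,0,-110],"jaw":0.6},{"turn":[0,0,0],"travel":[-168,0,-110],"jaw":0.6},{"turn":[0,0,0],"travel":[-180,0,-110],"jaw":0.6},{"turn":[0,0,0],"travel":[-185,0,-110],"jaw":0.6},{"turn":[0,0,0],"travel":[-185,0,-110],"jaw":0.6}]' 40; python3 -m handwheel '[{"turn":[0,0,0],"travel":[0,0,5],"jaw":0.6},{"turn":[0,0,0],"travel":[0,0,20],"jaw":0.6},{"turn":[0,0,0],"travel":[0,0,42],"jaw":0.6},{"turn":[0,0,0],"travel":[0,0,65],"jaw":0.6},{"turn":[0,0,0],"travel":[0,0,85],"jaw":0.6},{"turn":[0,0,0],"travel":[0,0,98],"jaw":0.6},{"turn":[0,0,0],"travel":[0,0,105],"jaw":0.6},{"turn":[0,0,0],"travel":[0,0,108.5],"jaw":0.6},{"turn":[0,0,0],"travel":[0,0,110],"jaw":0.6},{"turn":[0,0,0],"travel":[0,0,110],"jaw":0.6}]'
```

```text
t: 19.0
eef_pos: [0.4675, -0.0401, 0.2009]
ee_rot: [[0.076, 0.997, -0.001], [0.997, -0.076, 0.0], [0.0, -0.001, -1.0]]
contact_force: [-0.8, -0.2, -0.3]
grip_width: 0.508
grasp_force: 40.8
t: 20.0
eef_pos: [0.4678, -0.0395, 0.0924]
ee_rot: [[0.074, 0.997, -0.0], [0.997, -0.074, -0.0], [-0.0, -0.0, -1.0]]
contact_force: [-4.9, 0.1, 12.1]
grip_width: 0.511
grasp_force: 42.6
```

```bash
python3 -m handwheel '[{"turn":[0,0,0],"travel":[0,0,0],"jaw":0.48},{"turn":[0,0,0],"travel":[0,0,0],"jaw":0.4},{"turn":[0,0,0],"travel":[0,0,0],"jaw":0.3},{"turn":[0,0,0],"travel":[0,0,-3],"jaw":0.2},{"turn":[0,0,0],"travel":[0,0,-15],"jaw":0.2},{"turn":[0,0,0],"travel":[0,0,-40],"jaw":0.2},{"turn":[0,0,0],"travel":[0,0,-70],"jaw":0.2},{"turn":[0,0,0],"travel":[0,0,-95],"jaw":0.2},{"turn":[0,0,0],"travel":[8,0,-105],"jaw":0.2},{"turn":[0,0,0],"travel":[30,0,-108],"jaw":0.2},{"turn":[0,0,0],"travel":[60,0,-108],"jaw":0.2},{"turn":[0,0,0],"travel":[95,0,-108],"jaw":0.2},{"turn":[0,0,0],"travel":[130,0,-108],"jaw":0.2},{"turn":[0,0,0],"travel":[165,-1,-108],"jaw":0.2},{"turn":[0,0,0],"travel":[200,-1,-108],"jaw":0.2},{"turn":[0,0,0],"travel":[230,-1,-108],"jaw":0.2},{"turn":[0,0,0],"travel":[255,-1,-108],"jaw":0.2},{"turn":[0,0,0],"travel":[271,-1,-108],"jaw":0.2},{"turn":[0,0,0],"travel":[277,-1,-108],"jaw":0.2},{"turn":[0,0,0],"travel":[277,-1,-108],"jaw":0.2}]'; python3 -c "
from h import *
p,d=snap('scene','s7')
X,_=cloud('scene',d,p)
for n,lo,hi,x,y,r in(('drop',.03,.055,.475,.053,.012),('blue',.04,.095,.468,-.04,.023),('yel',.04,.1,.487,.237,.0225)):
  P=X[(X[:,2]>lo)&(X[:,2]<hi)&(np.hypot(X[:,0]-x,X[:,1]-y)<.035)][:,:2]; print(n,len(P),fitcirc(P,r,(x,y)))
"
```

```text
t: 22.0
eef_pos: [0.4873, 0.2369, 0.199]
ee_rot: [[0.074, 0.997, -0.0], [0.997, -0.074, -0.0], [-0.0, -0.0, -1.0]]
contact_force: [-0.1, -0.5, 0.1]
grip_width: 0.798
grasp_force: 0.0
drop 153 (array([0.47523939, 0.05276254]), np.float64(0.001048266392443412))
blue 626 (array([ 0.47059703, -0.03786413]), np.float64(0.0013724507248605525))
yel 779 (array([0.48959285, 0.23812049]), np.float64(0.0014294749643272292))
```

```bash
python3 -m handwheel '[{"turn":[0,0,0],"travel":[0,0,10],"jaw":0.2},{"turn":[0,0,0],"travel":[0,0,35],"jaw":0.2},{"turn":[0,0,0],"travel":[0,0,65],"jaw":0.2},{"turn":[0,0,0],"travel":[0,0,88],"jaw":0.2},{"turn":[0,0,0],"travel":[0,0,100],"jaw":0.2},{"turn":[0,0,0],"travel":[0,0,105],"jaw":0.2},{"turn":[0,0,0],"travel":[0,0,107],"jaw":0.3},{"turn":[0,0,0],"travel":[0,0,107],"jaw":0.4},{"turn":[0,0,0],"travel":[0,0,107],"jaw":0.46},{"turn":[0,0,0],"travel":[0,0,107],"jaw":0.52},{"turn":[0,0,0],"travel":[0,0,107],"jaw":0.6},{"turn":[0,0,0],"travel":[0,0,107],"jaw":0.6},{"turn":[0,0,0],"travel":[0,0,107],"jaw":0.6}]' 45; python3 -c "
from h import *
p,d=snap('scene','s8')
cv2.imwrite('pics/s8c.png',cv2.resize(p[140:380,170:410],None,fx=2.3,fy=2.3,interpolation=2)[:,:,::-1])"
```

```text
t: 23.35
eef_pos: [0.488, 0.2369, 0.0934]
ee_rot: [[0.075, 0.997, 0.001], [0.997, -0.075, 0.001], [0.001, 0.001, -1.0]]
contact_force: [-1.4, -0.6, 7.7]
grip_width: 0.515
grasp_force: 45.3
```

View pics/s8c.png

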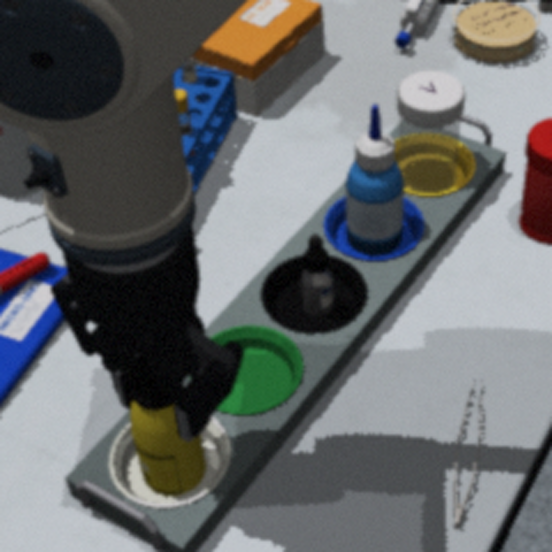

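Yellow is gripped at (165,440), and blue stands upright in the blue cup. Moving yellow to the green cup.

```bash
python3 -m handwheel '[{"turn":[0,0,0],"travel":[0,0,-5],"jaw":0.6},{"turn":[0,0,0],"travel":[0,0,-17],"jaw":0.6},{"turn":[0,0,0],"travel":[0,0,-32],"jaw":0.6},{"turn":[0,0,0],"travel":[-2,0,-42],"jaw":0.6},{"turn":[0,0,0],"travel":[-10,0,-45],"jaw":0.6},{"turn":[0,0,0],"travel":[-25,0,-45],"jaw":0.6},{"turn":[0,0,0],"travel":[-42,0,-45],"jaw":0.6},{"turn":[0,0,0],"travel":[-60,0,-45],"jaw":0.6},{"turn":[0,0,0],"travel":[-76,0,-45],"jaw":0.6},{"turn":[0,0,0],"travel":[-87,0,-45],"jaw":0.6},{"turn":[0,0,0],"travel":[-92,0,-44],"jaw":0.6},{"turn":[0,0,0],"travel":[-92,0,-36],"jaw":0.6},{"turn":[0,0,0],"travel":[-92,0,-22],"jaw":0.6},{"turn":[0,0,0],"travel":[-92,0,-9],"jaw":0.6},{"turn":[0,0,0],"travel":[-92,0,-3],"jaw":0.6},{"turn":[0,0,0],"travel":[-92,0,-1],"jaw":0.6},{"turn":[0,0,0],"travel":[-92,0,0],"jaw":0.6},{"turn":[0,0,0],"travel":[-92,0,0],"jaw":0.6}]' 45
```

```text
t: 25.2
eef_pos: [0.4795, 0.1451, 0.093]
ee_rot: [[0.075, 0.997, -0.003], [0.997, -0.075, -0.0], [-0.001, -0.003, -1.0]]
contact_force: [-8.6, -1.5, 20.4]
grip_width: 0.514
grasp_force: 47.9
```

```bash
python3 -m handwheel '[{"turn":[0,0,0],"travel":[0,0,0],"jaw":0.48},{"turn":[0,0,0],"travel":[0,0,0],"jaw":0.4},{"turn":[0,0,0],"travel":[0,0,0],"jaw":0.3},{"turn":[0,0,0],"travel":[0,0,-3],"jaw":0.2},{"turn":[0,0,0],"travel":[0,0,-15],"jaw":0.2},{"turn":[0,0,0],"travel":[0,0,-40],"jaw":0.2},{"turn":[0,0,0],"travel":[0,0,-70],"jaw":0.2},{"turn":[0,0,0],"travel":[0,0,-95],"jaw":0.1},{"turn":[0,0,0],"travel":[-8,0,-105],"jaw":0},{"turn":[0,0,0],"travel":[-30,0,-108],"jaw":0},{"turn":[0,0,0],"travel":[-60,0,-108],"jaw":0},{"turn":[0,0,0],"travel":[-95,0,-108],"jaw":0},{"turn":[0,0,0],"travel":[-130,1,-108],"jaw":0},{"turn":[0,0,0],"travel":[-165,1,-108],"jaw":0},{"turn":[0,0,0],"travel":[-200,1,-108],"jaw":0},{"turn":[0,0,0],"travel":[-230,2,-108],"jaw":0},{"turn":[0,0,0],"travel":[-255,2,-108],"jaw":0},{"turn":[0,0,0],"travel":[-271,2,-108],"jaw":0},{"turn":[0,0,0],"travel":[-277,2,-108],"jaw":0},{"turn":[0,0,0],"travel":[-277,2,-108],"jaw":0}]'; python3 -c "
from h import *
p,d=snap('scene','s9')
X,_=cloud('scene',d,p)
for n,lo,hi,x,y,r in(('yel',.04,.1,.48,.145,.0225),('jarcap',.09,.106,.462,-.131,.0285)):
  P=X[(X[:,2]>lo)&(X[:,2]<hi)&(np.hypot(X[:,0]-x,X[:,1]-y)<.035)][:,:2]; print(n,len(P),fitcirc(P,r,(x,y)))
cv2.imwrite('pics/s9c.png',cv2.resize(p[140:380,190:430],None,fx=2.3,fy=2.3,interpolation=2)[:,:,::-1])"
```

```text
t: 27.2
eef_pos: [0.4615, -0.1321, 0.2001]
ee_rot: [[0.076, 0.997, -0.0], [0.997, -0.076, 0.0], [0.0, -0.0, -1.0]]
contact_force: [0.1, 0.3, 0.2]
grip_width: 0.998
grasp_force: 0.0
yel 710 (array([0.48172021, 0.14624048]), np.float64(0.0014266655804144115))
jarcap 257 (array([ 0.46434617, -0.13019811]), np.float64(0.0010239114467850592))
```

View pics/s9c.png

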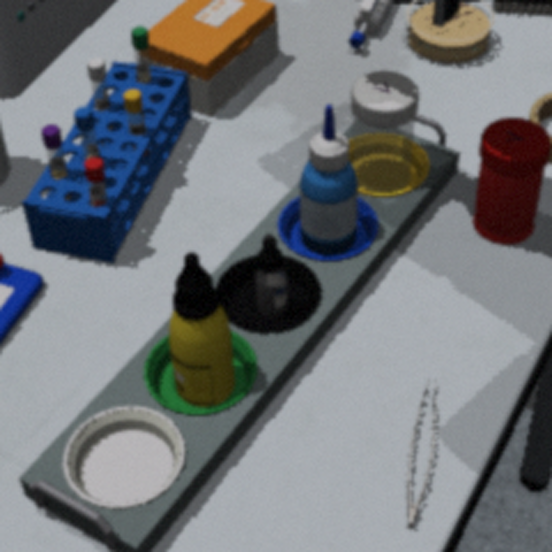

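Yellow is upright in green at (200,350), white is empty at (125,455), and the jar is under the gripper at (385,100). Going down on the jar.

```bash
python3 -m handwheel '[{"turn":[0,0,0],"travel":[1,1,15],"jaw":0},{"turn":[0,0,0],"travel":[1,1,40],"jaw":0},{"turn":[0,0,0],"travel":[1,1,65],"jaw":0},{"turn":[0,0,0],"travel":[1,1,85],"jaw":0},{"turn":[0,0,0],"travel":[1,1,100],"jaw":0},{"turn":[0,0,0],"travel":[1,1,112],"jaw":0},{"turn":[0,0,0],"travel":[1,1,121],"jaw":0},{"turn":[0,0,0],"travel":[1,1,127],"jaw":0},{"turn":[0,0,0],"travel":[1,1,131],"jaw":0},{"turn":[0,0,0],"travel":[1,1,133],"jaw":0},{"turn":[0,0,0],"travel":[1,1,133],"jaw":0}]' 45
```

```text
t: 28.35
eef_pos: [0.4631, -0.1306, 0.0674]
ee_rot: [[0.075, 0.997, 0.0], [0.997, -0.075, -0.0], [-0.0, 0.0, -1.0]]
contact_force: [0.1, -0.3, 0.0]
grip_width: 1.002
grasp_force: 0.0
```

```bash
python3 -m handwheel '[{"turn":[0,0,0],"travel":[0,0,0],"jaw":0.15},{"turn":[0,0,0],"travel":[0,0,0],"jaw":0.25},{"turn":[0,0,0],"travel":[0,0,0],"jaw":0.32},{"turn":[0,0,0],"travel":[0,0,0],"jaw":0.38},{"turn":[0,0,0],"travel":[0,0,0],"jaw":0.44},{"turn":[0,0,0],"travel":[0,0,0],"jaw":0.5},{"turn":[0,0,0],"travel":[0,0,0],"jaw":0.5},{"turn":[0,0,0],"travel":[0,0,0],"jaw":0.5}]' 45; python3 -c "
from h import *
p,d=snap('scene','s10')
cv2.imwrite('pics/s10c.png',cv2.resize(p[120:300,290:450],None,fx=3.3,fy=3.3,interpolation=2)[:,:,::-1])"
```

```text
t: 29.15
eef_pos: [0.4629, -0.1306, 0.0677]
ee_rot: [[0.075, 0.997, -0.0], [0.997, -0.075, -0.0], [-0.0, -0.0, -1.0]]
contact_force: [-2.4, -0.2, 6.2]
grip_width: 0.606
grasp_force: 46.6
```

View pics/s10c.png

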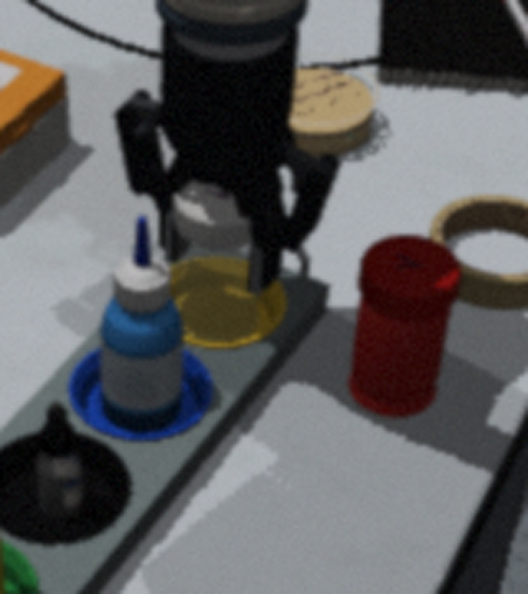

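The jaws hold the jar body below its cap at (215,245). Its width reads 51.5 mm, the same small under-reading as before. Lifting it high and carrying it to the white cup.

```bash
python3 -m handwheel '[{"turn":[0,0,0],"travel":[0,0,-4],"jaw":0.5},{"turn":[0,0,0],"travel":[0,0,-14],"jaw":0.5},{"turn":[0,0,0],"travel":[0,0,-30],"jaw":0.5},{"turn":[0,0,0],"travel":[0,0,-50],"jaw":0.5},{"turn":[0,0,0],"travel":[0,0,-70],"jaw":0.5},{"turn":[0,0,0],"travel":[0,0,-90],"jaw":0.5},{"turn":[0,0,0],"travel":[0,0,-110],"jaw":0.5},{"turn":[0,0,0],"travel":[0,0,-130],"jaw":0.5},{"turn":[0,0,0],"travel":[0,0,-150],"jaw":0.5},{"turn":[0,0,0],"travel":[0,0,-166],"jaw":0.5},{"turn":[0,0,0],"travel":[0,0,-176],"jaw":0.5},{"turn":[0,0,0],"travel":[0,0,-180],"jaw":0.5},{"turn":[0,0,0],"travel":[0,0,-180],"jaw":0.5}]' 45
```

```text
t: 30.5
eef_pos: [0.463, -0.1306, 0.2476]
ee_rot: [[0.075, 0.997, 0.001], [0.997, -0.075, -0.0], [-0.0, 0.001, -1.0]]
contact_force: [0.8, 1.2, -1.5]
grip_width: 0.606
grasp_force: 47.2
```

```bash
python3 -m handwheel '[{"turn":[0,0,0],"travel":[5,0,0],"jaw":0.5},{"turn":[0,0,0],"travel":[18,0,0],"jaw":0.5},{"turn":[0,0,0],"travel":[36,0,0],"jaw":0.5},{"turn":[0,0,0],"travel":[58,0,0],"jaw":0.5},{"turn":[0,0,0],"travel":[80,0,0],"jaw":0.5},{"turn":[0,0,0],"travel":[103,0,0],"jaw":0.5},{"turn":[0,0,0],"travel":[126,-1,0],"jaw":0.5},{"turn":[0,0,0],"travel":[149,-1,0],"jaw":0.5},{"turn":[0,0,0],"travel":[172,-1,0],"jaw":0.5},{"turn":[0,0,0],"travel":[195,-1,0],"jaw":0.5},{"turn":[0,0,0],"travel":[218,-1,0],"jaw":0.5},{"turn":[0,0,0],"travel":[241,-1,0],"jaw":0.5},{"turn":[0,0,0],"travel":[264,-2,0],"jaw":0.5},{"turn":[0,0,0],"travel":[287,-2,0],"jaw":0.5},{"turn":[0,0,0],"travel":[310,-2,0],"jaw":0.5},{"turn":[0,0,0],"travel":[332,-2,0],"jaw":0.5},{"turn":[0,0,0],"travel":[350,-2,0],"jaw":0.5},{"turn":[0,0,0],"travel":[362,-2,0],"jaw":0.5},{"turn":[0,0,0],"travel":[367,-2,0],"jaw":0.5},{"turn":[0,0,0],"travel":[367,-2,0],"jaw":0.5}]'
```

```text
t: 32.5
eef_pos: [0.4881, 0.236, 0.2469]
ee_rot: [[0.074, 0.997, -0.001], [0.997, -0.074, -0.0], [-0.0, -0.001, -1.0]]
contact_force: [0.9, -0.3, -0.8]
grip_width: 0.607
grasp_force: 47.2
```

Lower and look before releasing.

```bash
python3 -m handwheel '[{"turn":[0,0,0],"travel":[0,0,5],"jaw":0.5},{"turn":[0,0,0],"travel":[0,0,20],"jaw":0.5},{"turn":[0,0,0],"travel":[0,0,40],"jaw":0.5},{"turn":[0,0,0],"travel":[0,0,62],"jaw":0.5},{"turn":[0,0,0],"travel":[0,0,84],"jaw":0.5},{"turn":[0,0,0],"travel":[0,0,106],"jaw":0.5},{"turn":[0,0,0],"travel":[0,0,128],"jaw":0.5},{"turn":[0,0,0],"travel":[0,0,148],"jaw":0.5},{"turn":[0,0,0],"travel":[0,0,162],"jaw":0.5},{"turn":[0,0,0],"travel":[0,0,171],"jaw":0.5},{"turn":[0,0,0],"travel":[0,0,176],"jaw":0.5},{"turn":[0,0,0],"travel":[0,0,178],"jaw":0.5},{"turn":[0,0,0],"travel":[0,0,179],"jaw":0.5},{"turn":[0,0,0],"travel":[0,0,180],"jaw":0.5},{"turn":[0,0,0],"travel":[0,0,180],"jaw":0.5}]'; python3 -c "
from h import *
p,d=snap('scene','s11')
cv2.imwrite('pics/s11c.png',cv2.resize(p[200:400,170:370],None,fx=2.9,fy=2.9,interpolation=2)[:,:,::-1])"
```

```text
t: 34.0
eef_pos: [0.4888, 0.2358, 0.0678]
ee_rot: [[0.075, 0.997, 0.001], [0.997, -0.075, 0.0], [0.0, 0.001, -1.0]]
contact_force: [0.3, 0.5, -0.7]
grip_width: 0.607
grasp_force: 47.3
```

View pics/s11c.png

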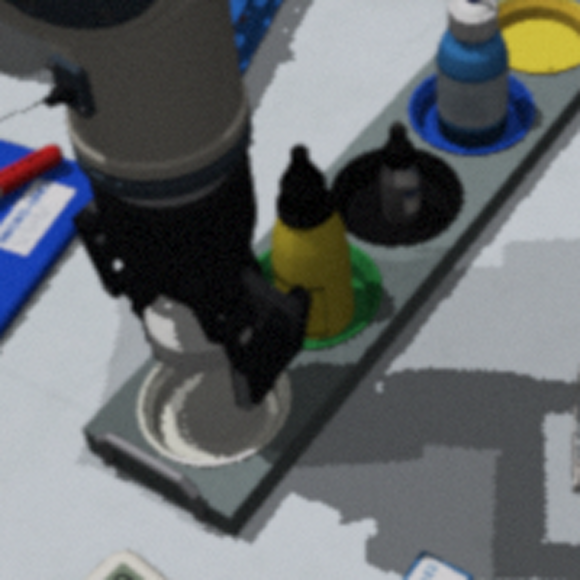

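The jar is in the white cup at (210,400), its force reading still about zero. I'll lower another 1 mm, release, rise and go to yellow.

```bash
python3 -m handwheel '[{"turn":[0,0,0],"travel":[0,0,0.7],"jaw":0.5},{"turn":[0,0,0],"travel":[0,0,1.4],"jaw":0.5},{"turn":[0,0,0],"travel":[0,0,1.4],"jaw":0.36},{"turn":[0,0,0],"travel":[0,0,1.4],"jaw":0.25},{"turn":[0,0,0],"travel":[0,0,1.4],"jaw":0.1},{"turn":[0,0,0],"travel":[0,0,1.4],"jaw":0},{"turn":[0,0,0],"travel":[0,0,1.4],"jaw":0},{"turn":[0,0,0],"travel":[0,0,-5],"jaw":0},{"turn":[0,0,0],"travel":[0,0,-20],"jaw":0},{"turn":[0,0,0],"travel":[0,0,-45],"jaw":0},{"turn":[0,0,0],"travel":[0,0,-75],"jaw":0},{"turn":[0,0,0],"travel":[0,0,-105],"jaw":0},{"turn":[0,0,0],"travel":[0,0,-125],"jaw":0.1},{"turn":[0,0,0],"travel":[-8,0,-132],"jaw":0.2},{"turn":[0,0,0],"travel":[-28,0,-132],"jaw":0.2},{"turn":[0,0,0],"travel":[-52,-1,-132],"jaw":0.2},{"turn":[0,0,0],"travel":[-75,-1,-132],"jaw":0.2},{"turn":[0,0,0],"travel":[-88,-1,-132],"jaw":0.2},{"turn":[0,0,0],"travel":[-91,-1,-132],"jaw":0.2},{"turn":[0,0,0],"travel":[-91,-1,-132],"jaw":0.2}]'
```

```text
t: 36.05
eef_pos: [0.4806, 0.1447, 0.1991]
ee_rot: [[0.076, 0.997, -0.0], [0.997, -0.076, 0.0], [0.0, -0.0, -1.0]]
contact_force: [0.8, -0.5, 1.2]
grip_width: 0.8
grasp_force: 0.0
```

```bash
python3 -m handwheel '[{"turn":[0,0,0],"travel":[0,0,10],"jaw":0.2},{"turn":[0,0,0],"travel":[0,0,35],"jaw":0.2},{"turn":[0,0,0],"travel":[0,0,65],"jaw":0.2},{"turn":[0,0,0],"travel":[0,0,88],"jaw":0.2},{"turn":[0,0,0],"travel":[0,0,100],"jaw":0.2},{"turn":[0,0,0],"travel":[0,0,105],"jaw":0.2},{"turn":[0,0,0],"travel":[0,0,107],"jaw":0.3},{"turn":[0,0,0],"travel":[0,0,107],"jaw":0.4},{"turn":[0,0,0],"travel":[0,0,107],"jaw":0.46},{"turn":[0,0,0],"travel":[0,0,107],"jaw":0.52},{"turn":[0,0,0],"travel":[0,0,107],"jaw":0.6},{"turn":[0,0,0],"travel":[0,0,107],"jaw":0.6},{"turn":[0,0,0],"travel":[0,0,107],"jaw":0.6}]' 45
```

```text
t: 37.35
eef_pos: [0.4811, 0.1451, 0.0932]
ee_rot: [[0.075, 0.997, 0.001], [0.997, -0.075, 0.001], [0.001, 0.001, -1.0]]
contact_force: [-2.0, 0.4, 6.8]
grip_width: 0.515
grasp_force: 45.1
```

```bash
python3 -m handwheel '[{"turn":[0,0,0],"travel":[0,0,-4],"jaw":0.6},{"turn":[0,0,0],"travel":[0,0,-14],"jaw":0.6},{"turn":[0,0,0],"travel":[0,0,-30],"jaw":0.6},{"turn":[0,0,0],"travel":[0,0,-50],"jaw":0.6},{"turn":[0,0,0],"travel":[0,0,-70],"jaw":0.6},{"turn":[0,0,0],"travel":[0,0,-90],"jaw":0.6},{"turn":[0,0,0],"travel":[0,0,-110],"jaw":0.6},{"turn":[0,0,0],"travel":[0,0,-130],"jaw":0.6},{"turn":[0,0,0],"travel":[0,0,-150],"jaw":0.6},{"turn":[0,0,0],"travel":[0,0,-166],"jaw":0.6},{"turn":[0,0,0],"travel":[0,0,-176],"jaw":0.6},{"turn":[0,0,0],"travel":[0,0,-180],"jaw":0.6},{"turn":[0,0,0],"travel":[0,0,-180],"jaw":0.6}]' 45; python3 -m handwheel '[{"turn":[0,0,0],"travel":[-5,0,0],"jaw":0.6},{"turn":[0,0,0],"travel":[-18,0,0],"jaw":0.6},{"turn":[0,0,0],"travel":[-36,0,0],"jaw":0.6},{"turn":[0,0,0],"travel":[-56,0,0],"jaw":0.6},{"turn":[0,0,0],"travel":[-76,0,0],"jaw":0.6},{"turn":[0,0,0],"travel":[-96,0,0],"jaw":0.6},{"turn":[0,0,0],"travel":[-116,0,0],"jaw":0.6},{"turn":[0,0,0],"travel":[-136,0,0],"jaw":0.6},{"turn":[0,0,0],"travel":[-156,0,0],"jaw":0.6},{"turn":[0,0,0],"travel":[-176,0,0],"jaw":0.6},{"turn":[0,0,0],"travel":[-196,1,0],"jaw":0.6},{"turn":[0,0,0],"travel":[-216,1,0],"jaw":0.6},{"turn":[0,0,0],"travel":[-236,1,0],"jaw":0.6},{"turn":[0,0,0],"travel":[-254,1,0],"jaw":0.6},{"turn":[0,0,0],"travel":[-267,1,0],"jaw":0.6},{"turn":[0,0,0],"travel":[-274,1,0],"jaw":0.6},{"turn":[0,0,0],"travel":[-277,1,0],"jaw":0.6},{"turn":[0,0,0],"travel":[-277,1,0],"jaw":0.6}]'
```

```text
t: 38.65
eef_pos: [0.4807, 0.1449, 0.2726]
ee_rot: [[0.075, 0.997, 0.001], [0.997, -0.075, 0.0], [0.0, 0.001, -1.0]]
contact_force: [-0.1, 1.3, -0.1]
grip_width: 0.513
grasp_force: 45.8
t: 40.45
eef_pos: [0.4608, -0.1315, 0.2721]
ee_rot: [[0.075, 0.997, -0.0], [0.997, -0.075, 0.0], [0.0, -0.0, -1.0]]
contact_force: [0.6, 1.8, -0.9]
grip_width: 0.518
grasp_force: 45.8
```

```bash
python3 -m handwheel '[{"turn":[0,0,0],"travel":[0,0,5],"jaw":0.6},{"turn":[0,0,0],"travel":[0,0,20],"jaw":0.6},{"turn":[0,0,0],"travel":[0,0,40],"jaw":0.6},{"turn":[0,0,0],"travel":[0,0,62],"jaw":0.6},{"turn":[0,0,0],"travel":[0,0,84],"jaw":0.6},{"turn":[0,0,0],"travel":[0,0,106],"jaw":0.6},{"turn":[0,0,0],"travel":[0,0,128],"jaw":0.6},{"turn":[0,0,0],"travel":[0,0,148],"jaw":0.6},{"turn":[0,0,0],"travel":[0,0,162],"jaw":0.6},{"turn":[0,0,0],"travel":[0,0,171],"jaw":0.6},{"turn":[0,0,0],"travel":[0,0,176],"jaw":0.6},{"turn":[0,0,0],"travel":[0,0,178],"jaw":0.6},{"turn":[0,0,0],"travel":[0,0,179],"jaw":0.6},{"turn":[0,0,0],"travel":[0,0,180],"jaw":0.6},{"turn":[0,0,0],"travel":[0,0,180],"jaw":0.6}]'
```

```text
t: 41.95
eef_pos: [0.4613, -0.1315, 0.0933]
ee_rot: [[0.075, 0.997, 0.001], [0.997, -0.075, -0.0], [-0.0, 0.001, -1.0]]
contact_force: [-2.9, 1.7, 5.6]
grip_width: 0.516
grasp_force: 46.4
```

Contact with the floor. Release, rise clear and move back towards −y.

```bash
python3 -m handwheel '[{"turn":[0,0,0],"travel":[0,0,0],"jaw":0.48},{"turn":[0,0,0],"travel":[0,0,0],"jaw":0.4},{"turn":[0,0,0],"travel":[0,0,0],"jaw":0.3},{"turn":[0,0,0],"travel":[0,0,-3],"jaw":0.2},{"turn":[0,0,0],"travel":[0,0,-15],"jaw":0.2},{"turn":[0,0,0],"travel":[0,0,-40],"jaw":0.2},{"turn":[0,0,0],"travel":[0,0,-70],"jaw":0.2},{"turn":[0,0,0],"travel":[0,0,-100],"jaw":0.2},{"turn":[0,0,0],"travel":[0,0,-130],"jaw":0.2},{"turn":[0,0,0],"travel":[-20,0,-150],"jaw":0.2},{"turn":[0,0,0],"travel":[-50,0,-155],"jaw":0.2},{"turn":[0,0,0],"travel":[-85,0,-155],"jaw":0.2},{"turn":[0,0,0],"travel":[-115,0,-155],"jaw":0.2},{"turn":[0,0,0],"travel":[-140,0,-155],"jaw":0.2},{"turn":[0,0,0],"travel":[-150,0,-155],"jaw":0.2},{"turn":[0,0,0],"travel":[-150,0,-155],"jaw":0.2}]'; python3 -c "
from h import *
for n in('scene','top'):
  p,d=snap(n,n+'F')
  X,_=cloud(n,d,p)
  for m,lo,hi,x,y,r in(('jar',.04,.1,.488,.236,.0275),('drop',.03,.055,.475,.053,.012),('blue',.04,.095,.468,-.04,.023),('yel',.04,.1,.461,-.131,.0225)):
    P=X[(X[:,2]>lo)&(X[:,2]<hi)&(np.hypot(X[:,0]-x,X[:,1]-y)<.037)][:,:2]; print(n,m,len(P),fitcirc(P,r,(x,y)))
a=cv2.resize(cv2.imread('pics/sceneF.png')[130:400,170:450],(480,463)); b=cv2.resize(cv2.imread('pics/topF.png')[190:280,165:460],(795,243))
cv2.imwrite('pics/Fa.png',a); cv2.imwrite('pics/Fb.png',b)"
```

```text
t: 43.55
eef_pos: [0.4495, -0.2818, 0.2478]
ee_rot: [[0.077, 0.997, 0.0], [0.997, -0.077, -0.0], [-0.0, 0.0, -1.0]]
contact_force: [0.1, 0.4, 0.8]
grip_width: 0.798
grasp_force: 0.0
scene jar 763 (array([0.49088184, 0.23581145]), np.float64(0.0006891794613733994))
scene drop 152 (array([0.47519168, 0.05248117]), np.float64(0.0013640548045796633))
scene blue 631 (array([ 0.47053181, -0.03777579]), np.float64(0.001309915587456037))
scene yel 555 (array([ 0.46158046, -0.13056286]), np.float64(0.0015512094356155484))
top jar 208 (array([0.48881543, 0.23513262]), np.float64(0.0005672292033320186))
top drop 62 (array([0.47378469, 0.05161125]), np.float64(0.001124343948825871))
top blue 335 (array([ 0.46918073, -0.03999766]), np.float64(0.001966238992950557))
top yel 289 (array([ 0.46002823, -0.13278879]), np.float64(0.0018215150189651273))
```

View pics/Fa.png

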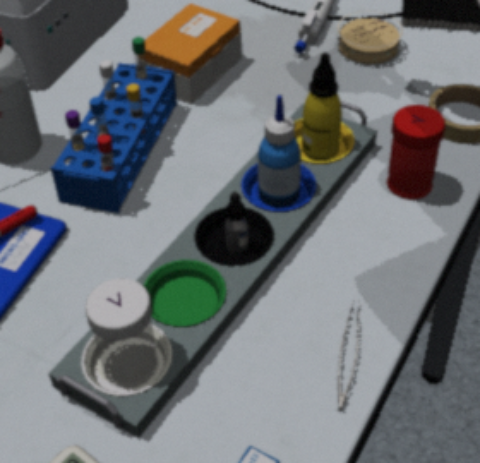

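View pics/Fb.png

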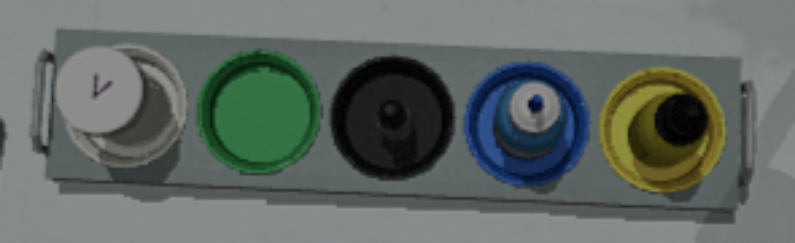

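All four stand upright in their own cups (the jar shows through as clear at (125,340)), fitted centres are within about 3 mm of the cup centres, and the green cup is empty.

```bash
python3 -c "
from cell import bot
print(bot.job_done())"
```

```text
the job is handed in; nothing more can be done
None
```

All four bottles stand upright near the middle of the cup of their own colour and the green cup is empty, by the last pictures; the job was handed in at about 44 s, and the result was not reported back.

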